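# Pin the test rig and set its adjuster clearance

## Task

Drive the brass-headed pin of the test rig fully home with the orange mallet, touching the pin with nothing but the mallet, and put the mallet back down with its head on the blue mat. Then turn the black thumbscrew clockwise until it seats against its stop, back it off a quarter turn, and finish while still holding the thumbscrew there in the gripper, for me to lock it. Leave the other things on the bench where they are.

Things in the scene. Friction and masses are not known exactly. Their poses are not given: they have to be found in the camera images.
- rig: Aluminium test rig bolted to the bench: baseplate 120 (x) x 250 (y) x 12 mm, origin at the centre of its underside on the bench. At y = -75 mm stands the pin block (50 x 50 mm, top 62 mm above the bench), at y = +75 mm the grey screw block (64 x 56 mm, top 57 mm above the bench); between them lies a steel cylinder (top 58 mm above the bench). The rig and the mat may change sides.
- pin_top (a point): Centre of the top of the pin's round brass head (18 mm across, 5 mm thick). The pin is upright in the pin block at rig x = 0, y = -75 mm; with the pin fully home the head lies on the block and this point is 67 mm above the bench; at the start it stands 9 to 14 mm higher.
- pin (a joint): How far the pin is driven in, m: 0 is standing 14 mm proud, 0.014 fully home (head on the block). Friction fit: it moves under about 8 N, straight down, and stays where it is left.
- wing (a point): Centre of the wing of the thumbscrew, on its vertical axis, 82 mm above the bench, at rig x = 0, y = +75 mm. The black wing is an upright bar 44 mm long (along this point's own x) x 11 mm thick (own y) x 26 mm tall, from 69 to 95 mm above the bench, on a round boss 24 mm across and 10 mm tall. A red dot marks its +x end. It turns with the screw.
- thumbscrew (a joint): Turn of the thumbscrew, rad: grows clockwise seen from above; it seats against a rigid stop at 2.6. At 0 the wing's x is along the rig's x. It starts between 0.3 and 1.3. It takes about 0.08 N m to turn, stays where it is left, and does not rise or sink noticeably.
- mallet: Mallet standing on its striking face on the mat, the handle level. Orange round head 44 mm across and 64 mm tall, upright; origin at the centre of the lower striking face. The wooden handle (20 mm wide in y, 22 mm tall, its centre line 44 mm above the face) runs along the mallet's -x to 152 mm from the head's axis. Mass about 0.4 kg, its centre of mass 11 mm from the head's axis towards the handle.
- mallet_grip (a point): Middle of the mallet's handle section near the head: 55 mm from the head's axis, 44 mm above the striking face; axes as the mallet's.
- mat: Blue mat fixed to the bench, 200 (x) x 260 (y) x 4 mm, origin at the centre of its underside.
- spray_can: Bystander: standing spray can, 54 mm across, 170 mm tall; origin in the middle of its underside
- jar: Bystander: small jar with a red cap, 44 mm across, 60 mm tall, between the two work areas; origin in the middle of its underside
- tube: Bystander: short upright off-white tube offcut, 36 mm across, 60 mm tall, between the two work areas; origin in the middle of its underside
- screwdriver: Bystander: screwdriver lying beyond the work areas; origin in the middle of its underside (its handle to its own -x)
- weight: Bystander: brass cylinder weight, 40 mm across, 35 mm tall; origin in the middle of its underside
- wrench: Bystander: wrench lying to the right; origin in the middle of its underside (its handle to its own -x)
- meter: Bystander: yellow box-shaped meter, 120 x 70 x 30 mm; origin in the middle of its underside
Mind the look-alikes: they are no part of the job. Several things look just like the mallet: the one meant starts farthest to the robot's right.

How it is judged:
By the outcome, as a careful person would: the job done as asked, in the order asked, and still so for the second after the job is handed in, while the arm keeps its last pose, push and grip.
It also fails if it takes over 72 s, if anything falls off the work surface, if the arm or the gripper's body presses on something with over 40 N, if the wrist force passes 120 N, or if a joint passes its speed limit or range.

## Robot

A 6-joint arm with a two-finger parallel gripper is mounted at the origin on the work surface. World frame = base frame: x ahead of the robot, y to its left, z up, the work surface at z = 0. Lengths are in m, angles in rad, forces in N, time in s.
With the tool pointing down it reaches from about 0.375 to 0.9 m from the base axis. Payload 3.1 kg.
Tool frame: the origin (TCP) lies on the centre line of the jaws, within the pads' length; the fingertips stand 14 mm ahead of it and the grasp point (between the pads) lies 5 mm behind it; y points along the fingers, z is the direction in which the jaws open and shut, and the axes are right-handed (so a half turn about y gives the same grasp; the last joint's range is limited). The gripper opens to 87 mm and grips with 3 to 60 N. Pads are 19 mm wide; open, the fingers measure 117 mm over their backs; the gripper's body (75 mm by 190 mm) begins 51 mm behind the grasp point.
Start: joints at [-1.308, 0.527, 1.433, -0, 1.181, -0.178], TCP at [0.267, -0.565, 0.237] pointing down, gripper open.
Joint ranges: [-3.08, 3.08], [-0.75, 2.2], [0.22, 2.44], [-1.43, 4.57], [0, 2.65], [-2.85, 2.85]. Speed limits (rad/s): [2.79, 2.79, 3.14, 3.14, 3.14, 3.14].

## Interface

Orientations are given as a unit quaternion [x, y, z, w].
In Python, from rig import robot, vision gives the robot as it stands.
- The arm moves only by the shell command python3 -m crank 'ROWS' [FORCE]. ROWS is JSON, a list of rows, each a list of 7 numbers: the shift along the tool's x, y, z as a fraction of full scale, then the turn, a rotation vector about the tool's x, y, z as a fraction of full scale, then the gripper command: -1 is shut, 1 is fully open, values between are in proportion. In form: [[x, y, z, wx, wy, wz, grip], ...]. A call has 1 to 10 rows; each row is the pose to reach, as a shift and turn from the pose commanded when the call began, along the tool's axes at that moment, turning the shorter way round; what a row does not reach only later rows make up. Full scale, the value 1, is 50 cm for a shift and pi rad for a turn. A row lasts 1/8 s, in which the tool goes at most 62.5 mm and 10.7 degrees, less where a joint would pass 70% of its speed; a pose out of reach is approached as far as the arm can. A call with a number of a shift or a turn outside -1 to 1 is refused whole. A call with a gripper value outside its range is refused whole. The fingers move at their own pace and stop on an object; FORCE is the grip in N (left out, the last holds). Time passes only in rows, so rows that repeat a pose let the fingers close. It gives the time, the measured TCP pose, the force and the opening at its end, in the units of the state.
- robot.get_obs(): the state, without advancing time (a new reading comes with each control period).
- vision.camera(name): name is "side" or "top" or "wrist"; returns the picture (400x640x3 uint8, blue, green, red); there is no depth.
- vision.camera_info(name): a dict with "vfov" (degrees; the focal length in pixels is half the picture's height over the tangent of half this angle, whatever the lens; pixels are square), "cx", "cy" (the principal point, pixels), "k1" (the pictures are not rectified: a ray, as slopes to the right and down, at radius r is drawn at 1 + k1 r^2 times it, then the intrinsics apply), "world_from_camera" (4x4, takes a point from camera to world coordinates); the wrist camera has in their place "tool_from_camera" (4x4, takes a point from camera to tool coordinates, whose origin is the TCP and whose axes are the tool frame's). Camera axes: x right, y up, looking along -z (the intrinsics and any distortion apply to the point x, -y, -z); pixel columns grow to the right and rows downward; lengths in m; the calibration is good to about 2 mm. A picture is of the moment at which its call begins: read the wrist's pose just before it. camera_info takes no time and is no camera call.
- robot.hand_in(): hands the job in, once; it reports no verdict.
The state is a dict: "time": time; "q": joint angles; "joint_velocities": joint speeds; "joint_torque": joint torques, N m; "position": TCP position; "tool_rot": TCP orientation; "ft_force": force on the tool from outside, world axes, zero at the start; "moment": the same for the moment, N m; "grip_width": finger opening in m.
Only numpy, scipy, OpenCV 4.12 (cv2) and the standard library are available. Lean on these libraries where they do the work, as an engineer would, in place of code of your own. Each camera call takes 0.05 s, during which the arm holds its last target.

## Working session

There is one attempt and no reset: what is moved stays moved. The work goes in short steps, Python scripts to look and compute and a shell command to move; the robot and the scene stay as the last step left them, time stands still between calls to the robot, and variables do not carry over. Pictures are saved under pics/ and viewed, and the job is handed in when it is done.

```bash
ls; mkdir -p pics; python3 - <<'E'
from rig import robot, vision
import cv2, json
o=robot.get_obs(); print(o)
for n in ("top","side","wrist"):
    i=vision.camera_info(n); print(n,{k:(v.tolist() if hasattr(v,'tolist') else v) for k,v in i.items()})
    cv2.imwrite(f"pics/{n}0.png",vision.camera(n))
E
```

```text
pics
{'time': 0.0, 'q': array([-1.30747552e+00,  5.28446500e-01,  1.43390884e+00, -1.73935409e-05,
        1.18140538e+00, -1.78496580e-01]), 'joint_velocities': array([ 0.0015837 , -0.00082996,  0.0003608 ,  0.00056981, -0.00178872,
        0.00106971]), 'joint_torque': array([-4.83154508e-04, -4.40045643e+01, -1.76588076e+01,  6.35617808e-02,
        5.83251624e-02, -1.68068264e-04]), 'position': array([ 0.26707584, -0.56427687,  0.23558162]), 'tool_rot': array([-0.15497901,  0.69068787, -0.68915668,  0.15490265]), 'ft_force': array([ 0.92181764, -0.03279591, -0.23128503]), 'moment': array([0.02715098, 0.00663492, 0.01855303]), 'grip_width': 0.08709895379261932}
top {'vfov': 42.76020419672514, 'cx': 320.89805355119523, 'cy': 203.9370150355639, 'k1': 0.018601214100034263, 'world_from_camera': [[-0.004365621454358848, 0.9878900198589412, -0.15509432617738916, 0.3343746288070489], [-0.999835277151016, -0.0015797714293981984, 0.01808100900343181, -0.11351289844808704], [0.017617034758113125, 0.15514771343894176, 0.9877341884844321, 1.3423090863991203], [0.0, 0.0, 0.0, 1.0]]}
side {'vfov': 47.53476843706513, 'cx': 321.9069143709253, 'cy': 201.19306099223482, 'k1': 0.044922872456711775, 'world_from_camera': [[-0.8888995228776675, 0.3056145969822196, -0.34125848903617084, 0.14614011448079472], [-0.45810214340583905, -0.5926003498772003, 0.6625460372928026, 0.6506533727281901], [0.00025384016800692935, 0.7452681017169696, 0.6667648701966488, 0.8611293463087278], [0.0, 0.0, 0.0, 1.0]]}
wrist {'vfov': 68.02768474406402, 'cx': 317.1916287189761, 'cy': 199.94847606987898, 'k1': -0.00936770238803023, 'tool_from_camera': [[0.0002138389590770547, -0.9669758096137503, -0.25486807939545697, -0.06837185039133539], [-0.0007122694306915589, 0.2548678732907957, -0.9669756252545784, -0.14872021811405906], [0.9999997234725396, 0.00038831180296982883, -0.000634246628679507, 0.0010326840995829034], [0.0, 0.0, 0.0, 1.0]]}
```

View pics/top0.png

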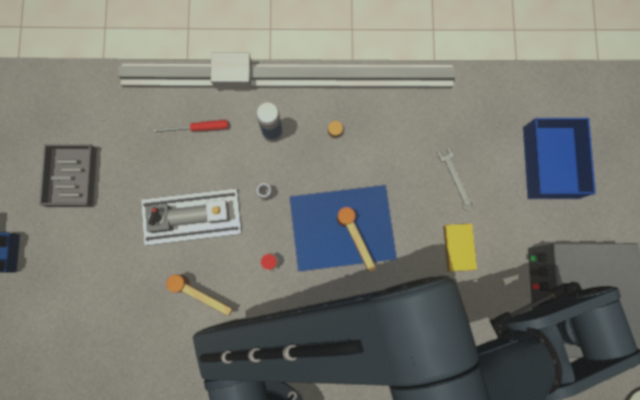

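View pics/side0.png

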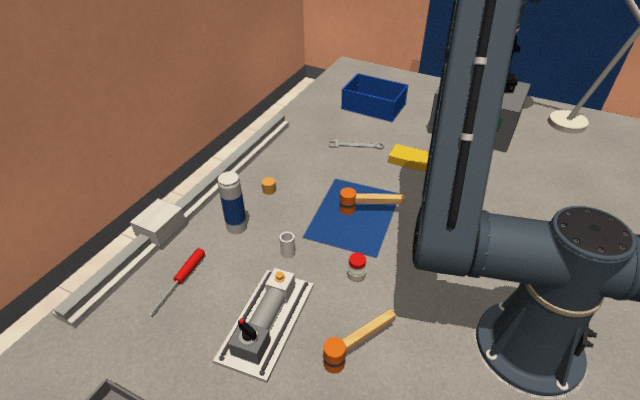

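View pics/wrist0.png

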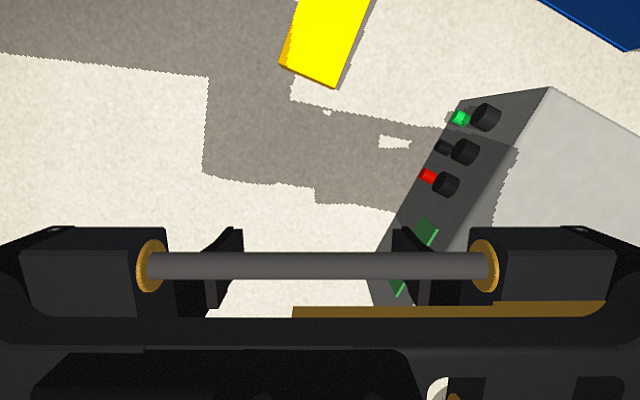

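```bash
cat > h.py <<'E'
import numpy as np, cv2
from rig import robot, vision
from scipy.spatial.transform import Rotation as R
def info(n,obs=None):
    i=vision.camera_info(n); f=200/np.tan(np.radians(i['vfov'])/2)
    if n=='wrist':
        o=obs or robot.get_obs(); T=np.eye(4); T[:3,:3]=R.from_quat(o['tool_rot']).as_matrix(); T[:3,3]=o['position']
        T=T@np.array(i['tool_from_camera'])
    else: T=np.array(i['world_from_camera'])
    return f,i['cx'],i['cy'],i['k1'],T
def w2p(n,P,obs=None):
    f,cx,cy,k,T=info(n,obs); P=np.atleast_2d(P); c=(P-T[:3,3])@T[:3,:3]
    x=c[:,0]/-c[:,2]; y=-c[:,1]/-c[:,2]; s=1+k*(x*x+y*y)
    return np.c_[cx+f*x*s, cy+f*y*s]
def p2w(n,uv,z,obs=None):
    f,cx,cy,k,T=info(n,obs); uv=np.atleast_2d(uv).astype(float)
    d=(uv-[cx,cy])/f; p=d.copy()
    for _ in range(20): p=d/(1+k*(p**2).sum(1,keepdims=True))
    r=np.c_[p[:,0],-p[:,1],-np.ones(len(p))]@T[:3,:3].T
    t=(z-T[2,3])/r[:,2]; return T[:3,3]+r*t[:,None]
def crop(img,x0,y0,x1,y1,s,name):
    c=cv2.resize(img[y0:y1,x0:x1],None,fx=s,fy=s,interpolation=cv2.INTER_CUBIC); cv2.imwrite('pics/'+name,c)
E
python3 - <<'E'
from h import *
t=cv2.imread('pics/top0.png'); s=cv2.imread('pics/side0.png')
crop(t,280,175,410,280,6,'c_mal.png')
crop(t,130,180,250,250,6,'c_rig.png')
crop(s,210,260,320,380,5,'c_rigs.png')
for n,uv,z in [('mal head',(346,215),.068),('left head',(177,284),.064),('jar',(269,261),.06),('tube',(265,190),.06),('wt',(335,129),.035),('can',(268,110),.17),('handle end',(371,267),.055)]:
    print(n,p2w('top',uv,z).round(3))
for z in (0.004,): print('mat',p2w('top',[(290,196),(386,186),(397,262),(300,271)],z).round(3))
print('rig',p2w('top',[(141,199),(238,189),(241,235),(145,245)],.012).round(3))
E
```

```text
mal head [[ 0.506 -0.2    0.068]]
left head [[0.337 0.217 0.064]]
jar [[ 0.392 -0.007  0.06 ]]
tube [[0.572 0.005 0.06 ]]
wt [[ 0.741 -0.176  0.035]]
can [[ 0.746 -0.01   0.17 ]]
handle end [[ 0.376 -0.262  0.055]]
mat [[ 0.566 -0.056  0.004]
 [ 0.593 -0.312  0.004]
 [ 0.391 -0.336  0.004]
 [ 0.368 -0.083  0.004]]
rig [[0.557 0.333 0.012]
 [0.584 0.081 0.012]
 [0.462 0.07  0.012]
 [0.437 0.317 0.012]]
```

View pics/c_mal.png

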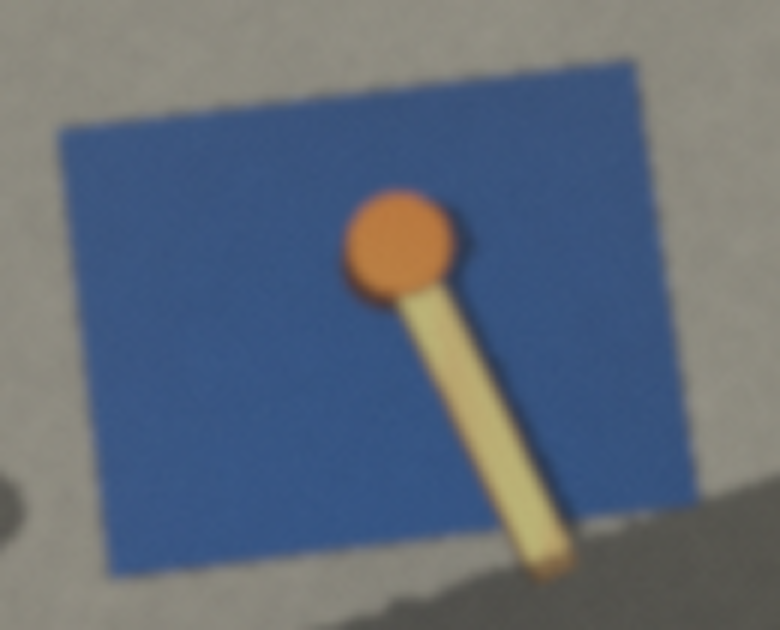

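View pics/c_rig.png

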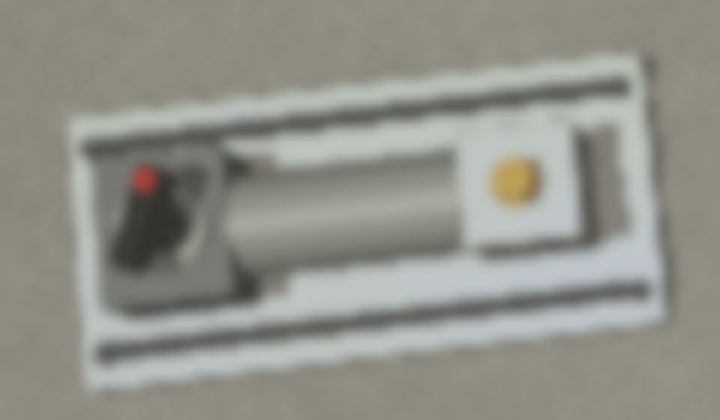

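View pics/c_rigs.png

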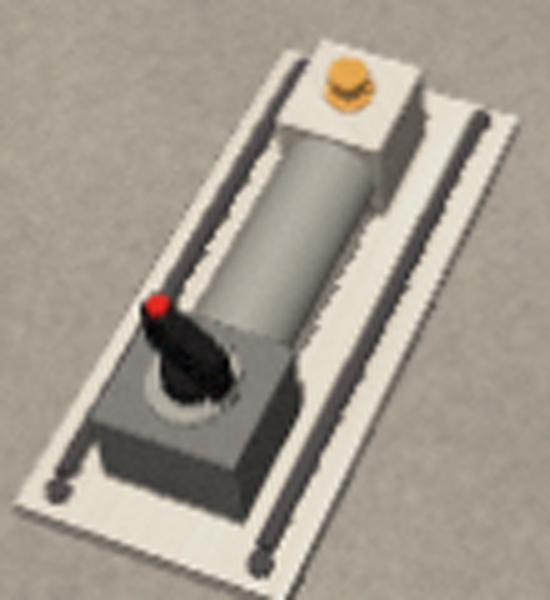

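```bash
cat >> h.py <<'E'
def move(target_p,target_R,obs=None):
    """shift & turn fractions from current measured pose"""
    o=obs or robot.get_obs(); Rc=R.from_quat(o['tool_rot'])
    s=Rc.inv().apply(np.array(target_p)-o['position'])/0.5
    w=(Rc.inv()*target_R).as_rotvec()/np.pi
    return s.round(4),w.round(4)
def down(yaw):
    """tool y down, tool x at world yaw"""
    x=np.array([np.cos(yaw),np.sin(yaw),0]); y=np.array([0,0,-1.]); z=np.cross(x,y)
    return R.from_matrix(np.c_[x,y,z])
E
python3 - <<'E'
from h import *
o=robot.get_obs(); M=R.from_quat(o['tool_rot']).as_matrix(); print(M.round(3), 'xyaw',np.arctan2(M[1,0],M[0,0]))
t=cv2.imread('pics/top0.png'); hsv=cv2.cvtColor(t,cv2.COLOR_BGR2HSV)
m=cv2.inRange(hsv,(5,140,120),(18,255,255)); n,l,st,c=cv2.connectedComponentsWithStats(m)
for i in range(1,n):
    if st[i,4]>30: print('orange',st[i],c[i])
yaw=0.445
hd=np.array([0.506,-0.2]); g=hd-0.05*np.array([np.cos(yaw),np.sin(yaw)])
print(g)
for y in (yaw,yaw+np.pi): print(move([g[0],g[1],0.2],down(y)))
E
```

```text
[[-0.904 -0.     0.428]
 [-0.428  0.002 -0.904]
 [-0.    -1.    -0.002]] xyaw -2.6997711846638834
orange [338 208  17  16 201] [346.         215.76119403]
orange [167 276  17  16 219] [175.16438356 283.05022831]
[ 0.46086947 -0.22152289]
(array([-0.6436,  0.0725, -0.4542]), array([1.00e-04, 9.99e-01, 8.00e-04]))
(array([-0.6436,  0.0725, -0.4542]), array([ 0.0005, -0.001 , -0.0001]))
```

```bash
python3 -m crank '[[-0.1,0,-0.07,0,0,0,1],[-0.2,0,-0.14,0,0,0,1],[-0.3,0.01,-0.21,0,0,0,1],[-0.4,0.02,-0.28,0,0,0,1],[-0.5,0.04,-0.35,0,0,0,1],[-0.58,0.06,-0.41,0,0,0,1],[-0.62,0.07,-0.44,0,0,0,1],[-0.644,0.072,-0.454,0,0,0,1],[-0.644,0.072,-0.454,0,0,0,1],[-0.644,0.072,-0.454,0,0,0,1]]' 10
python3 - <<'E'
from h import *
o=robot.get_obs(); print(o['q'].round(3),o['ft_force'].round(2))
w=vision.camera('wrist'); cv2.imwrite('pics/w1.png',w)
cv2.imwrite('pics/top1.png',vision.camera('top'))
E
```

```text
time: 1.4
position: [0.4612, -0.2232, 0.2008]
tool_rot: [0.155, -0.69, 0.69, -0.155]
ft_force: [-0.1, -0.2, 0.1]
grip_width: 0.087
[-6.690e-01  4.270e-01  1.751e+00 -1.000e-03  9.630e-01  4.610e-01] [-0.09 -0.16  0.08]
```

View pics/w1.png

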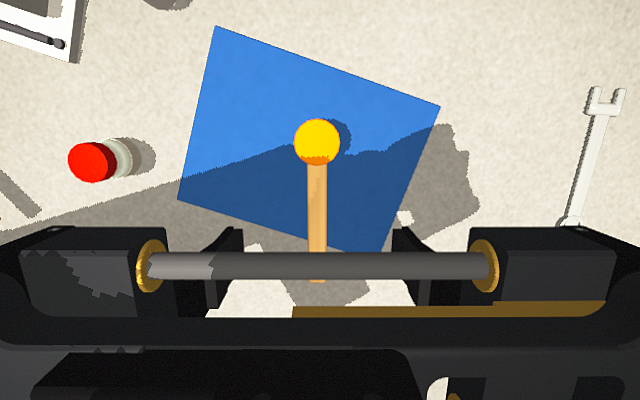

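View pics/top1.png

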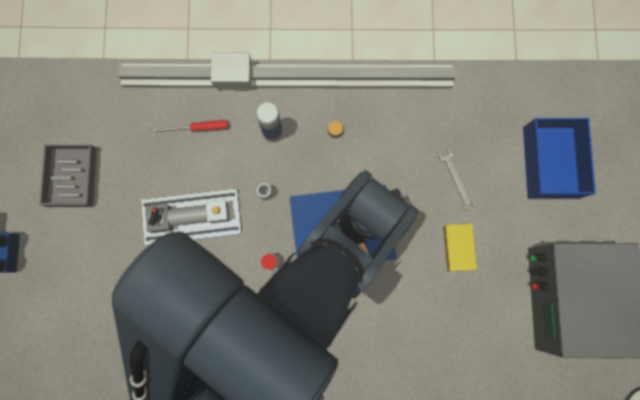

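Candidates for the mallet: top picture (346,215) standing on the mat at y≈-0.20, and (177,284) at y≈+0.22; the orange weight at (335,129) is no mallet. The one at (346,215) is farthest right, stands on the mat, and the crop shows an orange head with a wooden handle. The wrist picture shows its head at (317,141) with the handle running down at column 317.

```bash
python3 - <<'E'
from h import *
o=robot.get_obs()
w=cv2.imread('pics/w1.png'); crop(w,260,100,380,240,5,'c_w1.png')
hsv=cv2.cvtColor(w,cv2.COLOR_BGR2HSV)
m=cv2.inRange(hsv[:240],(18,200,200),(35,255,255)); n,l,st,c=cv2.connectedComponentsWithStats(m)
for i in range(1,n):
    if st[i,4]>300: print(st[i],c[i],p2w('wrist',c[i],.068,o).round(4))
m=cv2.inRange(hsv[:240],(8,60,90),(25,200,255))
for r in range(170,240,12):
    x=np.where(m[r,290:345])[0]+290
    if len(x): u=(x.min()+x.max())/2; print(r,x.min(),x.max(),p2w('wrist',(u,r),.059,o).round(4))
c0=p2w('top',(346,215.76),.068); print('top',c0.round(4))
E
```

```text
[ 294  119   46   42 1451] [316.63818057 139.48725017] [[ 0.5089 -0.2016  0.068 ]]
170 307 326 [[ 0.4816 -0.2143  0.059 ]]
182 307 326 [[ 0.4707 -0.2194  0.059 ]]
194 307 326 [[ 0.4595 -0.2247  0.059 ]]
206 308 326 [[ 0.4484 -0.2305  0.059 ]]
218 308 326 [[ 0.4367 -0.2359  0.059 ]]
230 308 326 [[ 0.4248 -0.2415  0.059 ]]
top [[ 0.5042 -0.1999  0.068 ]]
```

View pics/c_w1.png

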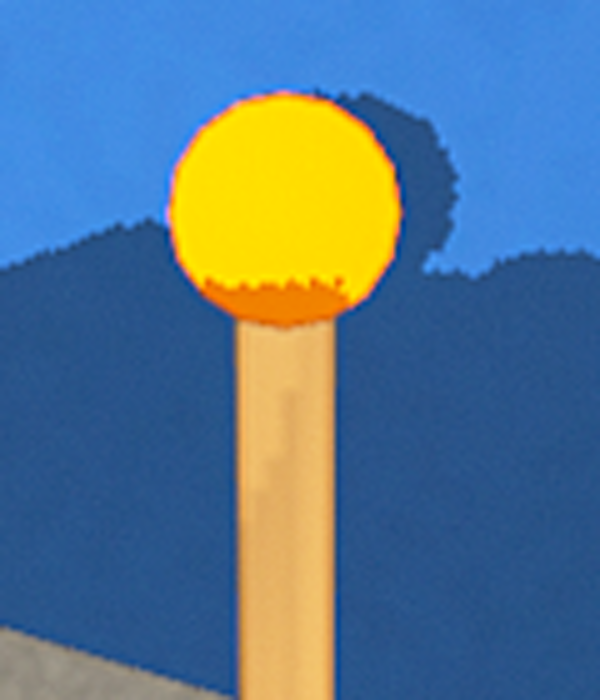

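```bash
python3 - <<'E'
from h import *
o=robot.get_obs()
h=p2w('wrist',(317.2,141.7),.068,o)[0]; print(h)
yaw=.446; d=np.array([np.cos(yaw),np.sin(yaw)])
g=h[:2]-.047*d; print(g)
print(move([g[0],g[1],.043],down(yaw-np.pi)))
E
```

```text
[ 0.50726635 -0.20295423  0.068     ]
[ 0.4648639  -0.22322817]
(array([-0.0069,  0.3155,  0.003 ]), array([-0.0002, -0.0018, -0.    ]))
```

```bash
python3 -m crank '[[-0.006,0.08,0.002,0,0,0,1],[-0.006,0.16,0.002,0,0,0,1],[-0.006,0.24,0.002,0,0,0,1],[-0.006,0.29,0.002,0,0,0,1],[-0.006,0.3155,0.002,0,0,0,1],[-0.006,0.3155,0.002,0,0,0,0.2]]' 10
python3 - <<'E'
from h import *
cv2.imwrite('pics/w2.png',vision.camera('wrist'))
E
```

```text
time: 2.25
position: [0.4641, -0.2221, 0.0424]
tool_rot: [-0.155, 0.69, -0.69, 0.154]
ft_force: [0.4, -0.5, 0.4]
grip_width: 0.0827
```

View pics/w2.png

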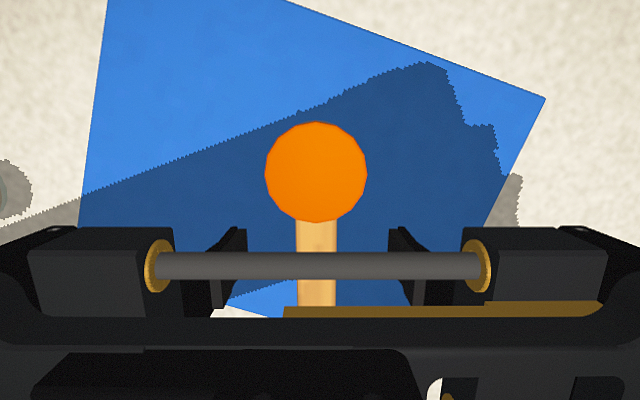

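The wrist picture shows the handle at column 316 between the open pads, and the head centred at (316,172), clear of the fingers.

```bash
python3 -m crank '[[0,0,0,0,0,0,-0.2],[0,0,0,0,0,0,-0.6],[0,0,0,0,0,0,-1],[0,0,0,0,0,0,-1],[0,0,0,0,0,0,-1],[0,0,0,0,0,0,-1]]' 60
python3 -m crank '[[0,-0.03,0,0,0,0,-1],[0,-0.06,0,0,0,0,-1],[0,-0.1,0,0,0,0,-1],[0,-0.16,0,0,0,0,-1],[0,-0.22,0,0,0,0,-1],[0,-0.26,0,0,0,0,-1],[0,-0.28,0,0,0,0,-1],[0,-0.28,0,0,0,0,-1]]'
python3 - <<'E'
from h import *
o=robot.get_obs();w=vision.camera('wrist')
print(o['q'].round(3),o['moment'].round(3)); cv2.imwrite('pics/w3.png',w)
cv2.imwrite('pics/s3.png',vision.camera('side'))
hsv=cv2.cvtColor(cv2.imread('pics/w2.png'),cv2.COLOR_BGR2HSV)
for im in (cv2.imread('pics/w2.png'),w):
    m=cv2.inRange(cv2.cvtColor(im,cv2.COLOR_BGR2HSV)[:250],(8,220,120),(35,255,255)); n,l,st,c=cv2.connectedComponentsWithStats(m); i=1+st[1:,4].argmax(); print(st[i],c[i])
E
```

```text
time: 3.05
position: [0.4644, -0.2217, 0.0428]
tool_rot: [-0.155, 0.69, -0.69, 0.155]
ft_force: [-0.1, -0.6, -0.2]
grip_width: 0.0211
time: 4.05
position: [0.4645, -0.2218, 0.1836]
tool_rot: [0.155, -0.69, 0.69, -0.155]
ft_force: [0.4, 0.4, -3.8]
grip_width: 0.0195
[-0.663  0.455  1.763 -0.     0.922  0.466] [ 0.013  0.114 -0.016]
[ 265  121  102  102 7972] [315.32288008 171.86289513]
[ 266  122  102  101 7877] [316.828488   172.14104354]
```

View pics/w3.png

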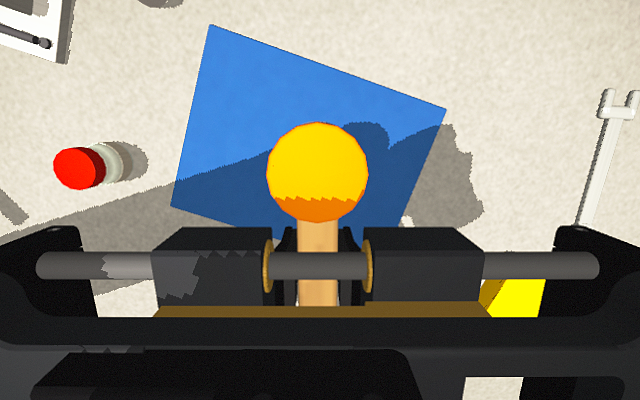

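View pics/s3.png

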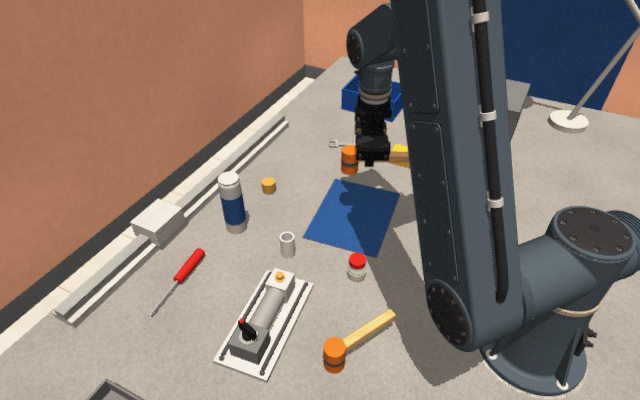

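```bash
python3 - <<'E'
from h import *
from scipy.optimize import least_squares
o=robot.get_obs()
h=p2w('wrist',(317,172),o['position'][2]+.0252,o)[0]
print('head in tool',R.from_quat(o['tool_rot']).inv().apply(h-o['position']))
t=cv2.imread('pics/top0.png'); s=cv2.imread('pics/side0.png')
def br(im,box,lo,hi):
    x0,y0,x1,y1=box; m=cv2.inRange(cv2.cvtColor(im,cv2.COLOR_BGR2HSV)[y0:y1,x0:x1],lo,hi); n,l,st,c=cv2.connectedComponentsWithStats(m); i=1+st[1:,4].argmax(); return st[i],c[i]+[x0,y0]
a=br(t,(205,200,230,220),(10,90,100),(35,255,255)); print(a)
b=br(s,(265,265,295,285),(10,100,100),(35,255,255)); print(b)
# circle points: fit top center using top cam blob centre, side visually (top ellipse)
su=np.array([210+349/5,260+72/5])
f=lambda P: np.r_[w2p('top',P)[0]-a[1], w2p('side',P)[0]-su]
r=least_squares(f,[.52,.12,.075]); print('pin',r.x,r.fun)
for z in (.077,.079,.081): print(z,p2w('top',a[1],z),p2w('side',su,z))
# rig pose by edge corners
# red dot
d1=br(t,(145,205,165,215),(0,120,80),(8,255,255)); d1b=br(t,(145,205,165,215),(170,120,80),(180,255,255)) if 0 else None
d2=br(s,(235,315,250,330),(0,150,100),(8,255,255)); print(d1,d2)
f=lambda P: np.r_[w2p('top',P)[0]-d1[1], w2p('side',P)[0]-d2[1]]
r=least_squares(f,[.52,.27,.09]); print('dot',r.x,r.fun)
crop(s,255,255,310,300,12,'c_pin.png')
E
```

```text
head in tool [-0.04797793 -0.02523692  0.00103597]
(array([ 8,  7,  6,  7, 36], dtype=int32), array([215.5       , 209.83333333]))
(array([10,  7, 10, 10, 81], dtype=int32), array([279.45679012, 276.61728395]))
pin [0.51941978 0.12658403 0.07559215] [-0.09152831 -0.24337043  0.22313864  0.05072477]
0.077 [[0.51860084 0.12607333 0.077     ]] [[0.51925873 0.12762569 0.077     ]]
0.079 [[0.51830964 0.12569463 0.079     ]] [[0.51830705 0.12895972 0.079     ]]
0.081 [[0.51801845 0.12531594 0.081     ]] [[0.51735538 0.13029375 0.081     ]]
(array([ 8,  3,  3,  4, 11], dtype=int32), array([153.90909091, 209.63636364])) (array([ 4,  4,  5,  4, 17], dtype=int32), array([241.11764706, 320.41176471]))
dot [0.51709732 0.27229192 0.09708174] [-0.10619086 -0.26128844  0.21772256  0.05355862]
```

View pics/c_pin.png

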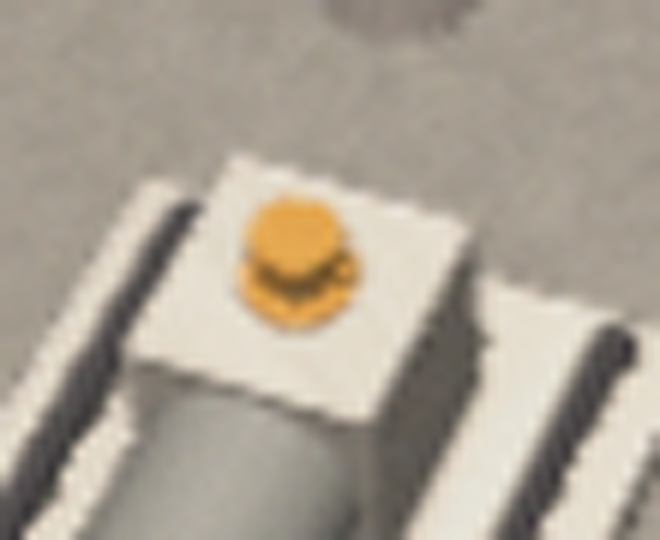

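```bash
python3 - <<'E'
from h import *
o=robot.get_obs(); yaw=.446; d=np.array([np.cos(yaw),np.sin(yaw)])
g=np.array([.519,.127])-.048*d; print(g, move([*g,.150],down(yaw-np.pi)))
E
```

```text
[0.47569537 0.10629471] (array([-0.3016,  0.0651, -0.582 ]), array([ 0.0004, -0.0013,  0.0002]))
```

```bash
python3 -m crank '[[-0.03,0,-0.06,0,0,0,-1],[-0.07,0,-0.14,0,0,0,-1],[-0.12,0,-0.23,0,0,0,-1],[-0.17,0,-0.32,0,0,0,-1],[-0.21,0,-0.41,0,0,0,-1],[-0.25,0,-0.49,0,0,0,-1],[-0.28,0,-0.55,0,0,0,-1],[-0.3,0,-0.58,0,0,0,-1],[-0.302,0.03,-0.582,0,0,0,-1],[-0.302,0.06,-0.582,0,0,0,-1]]'
python3 -m crank '[[0,0,0,0,0,0,-1],[0,0,0,0,0,0,-1]]'
python3 - <<'E'
from h import *
o=robot.get_obs();print(o['position'],o['ft_force'].round(2),o['moment'].round(3),o['q'].round(2))
s=vision.camera('side');crop(s,180,180,380,330,4,'s4.png')
E
```

```text
time: 5.4
position: [0.4759, 0.1065, 0.1515]
tool_rot: [-0.156, 0.69, -0.69, 0.155]
ft_force: [0.1, -0.8, -2.8]
grip_width: 0.0193
time: 5.65
position: [0.4765, 0.1059, 0.1526]
tool_rot: [-0.155, 0.69, -0.69, 0.155]
ft_force: [0.4, 1.1, -4.0]
grip_width: 0.0197
[0.47645545 0.10585795 0.15258733] [ 0.36  1.12 -3.97] [-0.044  0.127  0.011] [-0.01  0.48  1.85  0.    0.81  1.12]
```

View pics/s4.png

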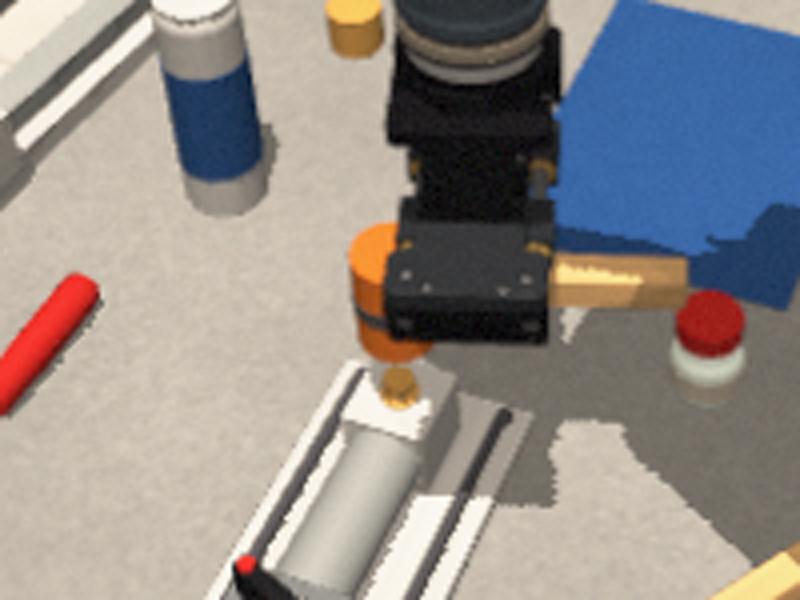

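The side view shows the orange head centred above the brass pin (crop (398,385)), and the handle passing well above the jar.

```bash
python3 -m crank '[[0,0.02,0,0,0,0,-1],[0,0.04,0,0,0,0,-1],[0,0.055,0,0,0,0,-1],[0,0.06,0,0,0,0,-1],[0,0.065,0,0,0,0,-1],[0,0.07,0,0,0,0,-1],[0,0.074,0,0,0,0,-1],[0,0.078,0,0,0,0,-1]]' 60
python3 -m crank '[[0,0.003,0,0,0,0,-1],[0,0.006,0,0,0,0,-1]]'
python3 -m crank '[[0,0.003,0,0,0,0,-1],[0,0.006,0,0,0,0,-1]]'
```

```text
time: 6.7
position: [0.4763, 0.1058, 0.1142]
tool_rot: [0.155, -0.69, 0.69, -0.155]
ft_force: [-2.6, -1.1, 4.4]
grip_width: 0.0193
time: 6.95
position: [0.4763, 0.1058, 0.1112]
tool_rot: [0.155, -0.69, 0.69, -0.155]
ft_force: [-2.5, -0.3, 4.0]
grip_width: 0.0197
time: 7.2
position: [0.4764, 0.1058, 0.1078]
tool_rot: [0.155, -0.69, 0.69, -0.155]
ft_force: [-2.7, -2.6, 4.0]
grip_width: 0.0198
```

```bash
python3 -m crank '[[0,0.002,0,0,0,0,-1],[0,0.004,0,0,0,0,-1],[0,0.004,0,0,0,0,-1]]'
python3 -m crank '[[0,0.002,0,0,0,0,-1],[0,0.002,0,0,0,0,-1]]'
python3 -c "
from h import *
s=vision.camera('side');crop(s,220,210,350,310,6,'s5.png');cv2.imwrite('pics/w5.png',vision.camera('wrist'));print(robot.get_obs()['moment'])"
```

```text
time: 7.58
position: [0.4764, 0.1059, 0.1057]
tool_rot: [-0.155, 0.69, -0.69, 0.155]
ft_force: [-3.0, -2.9, 4.8]
grip_width: 0.0195
time: 7.82
position: [0.4762, 0.1058, 0.1053]
tool_rot: [0.155, -0.69, 0.69, -0.155]
ft_force: [-4.7, -3.0, 10.2]
grip_width: 0.0195
[-0.3120133   0.5125971  -0.11512006]
```

View pics/s5.png

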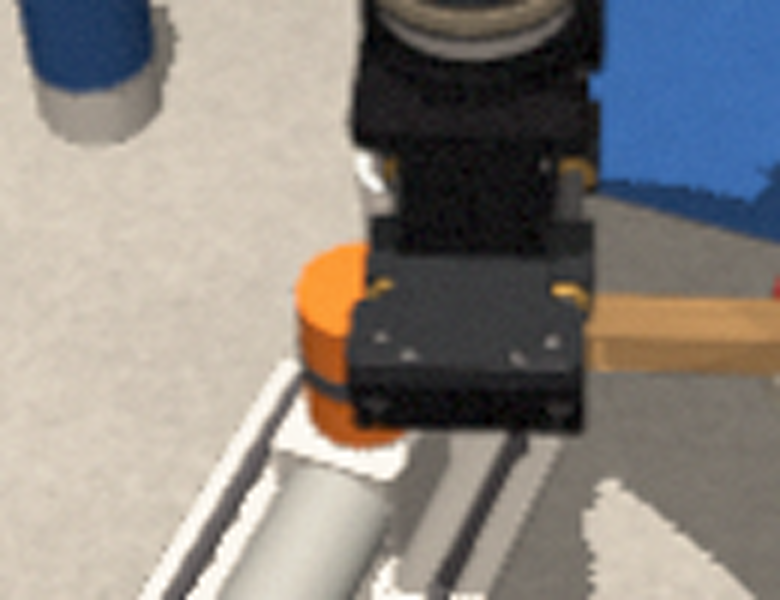

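View pics/w5.png

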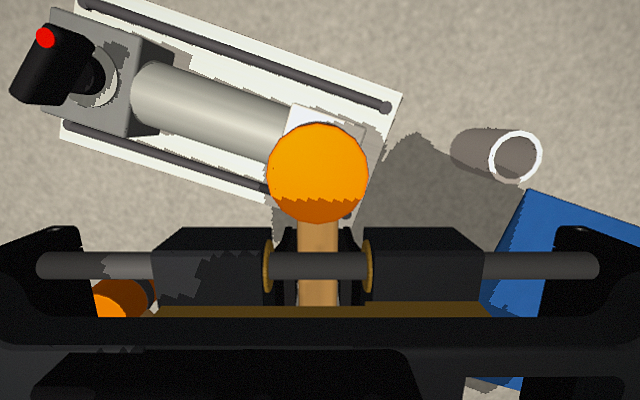

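```bash
python3 -m crank '[[0,0.002,0,0,0,0,-1],[0,0.002,0,0,0,0,-1]]'
python3 -m crank '[[0,0.002,0,0,0,0,-1],[0,0.002,0,0,0,0,-1]]'
```

```text
time: 8.18
position: [0.4759, 0.1057, 0.1049]
tool_rot: [0.155, -0.69, 0.69, -0.155]
ft_force: [-6.4, -4.3, 15.2]
grip_width: 0.0199
time: 8.43
position: [0.4755, 0.1055, 0.1043]
tool_rot: [0.156, -0.69, 0.69, -0.155]
ft_force: [-8.0, -3.9, 18.7]
grip_width: 0.0197
```

```bash
python3 -m crank '[[0,-0.01,0,0,0,0,-1],[0,-0.04,0,0,0,0,-1],[0,-0.08,0,0,0,0,-1],[0,-0.12,0,0,0,0,-1],[0,-0.15,0,0,0,0,-1],[0,-0.16,0,0,0,0,-1],[0,-0.16,0,0,0,0,-1]]'
python3 - <<'E'
from h import *
o=robot.get_obs();print(o['position'],o['ft_force'].round(2),o['moment'].round(3))
s=vision.camera('side');crop(s,240,240,340,315,8,'s6.png');w=vision.camera('wrist');cv2.imwrite('pics/w6.png',w)
m=cv2.inRange(cv2.cvtColor(w,cv2.COLOR_BGR2HSV)[:250],(8,220,120),(35,255,255)); n,l,st,c=cv2.connectedComponentsWithStats(m); i=1+st[1:,4].argmax(); print(st[i],c[i])
E
```

```text
time: 9.3
position: [0.4766, 0.1061, 0.1824]
tool_rot: [-0.155, 0.69, -0.69, 0.155]
ft_force: [-0.0, 0.9, -4.2]
grip_width: 0.0194
[0.47660949 0.10609207 0.18241703] [-0.01  0.9  -4.19] [-0.115  0.155 -0.013]
[ 267  123  102  101 7906] [317.09119656 172.73475841]
```

View pics/s6.png

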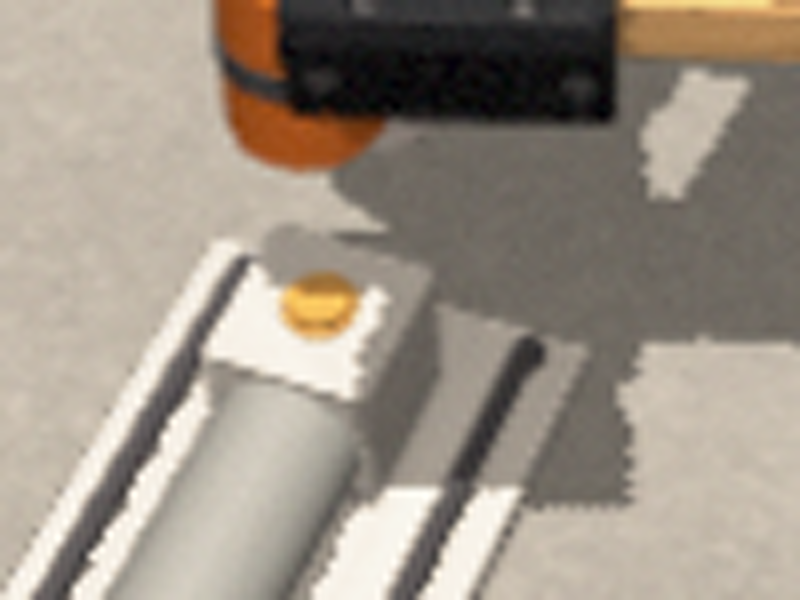

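View pics/w6.png

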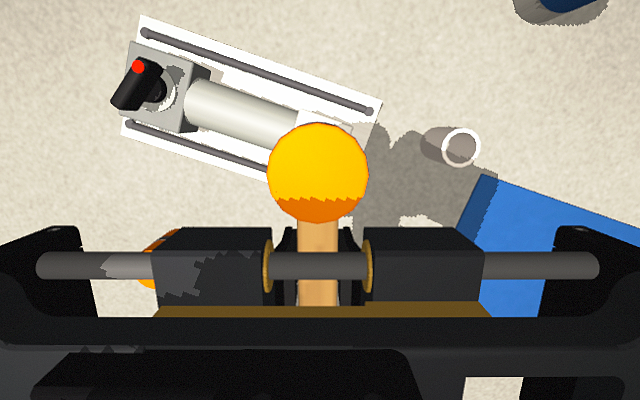

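The pin head is now flat on its block (side crop (320,305), one disc with no stem) and the mallet hasn't slipped. Back to the mat.

```bash
python3 - <<'E'
from h import *
print(move([.4645,-.2218,.1824],down(.446-np.pi)))
E
python3 -m crank '[[0.03,0,0.06,0,0,0,-1],[0.07,0,0.14,0,0,0,-1],[0.12,0,0.23,0,0,0,-1],[0.17,0,0.32,0,0,0,-1],[0.21,0,0.41,0,0,0,-1],[0.25,0,0.49,0,0,0,-1],[0.28,0,0.55,0,0,0,-1],[0.302,0,0.582,0,0,0,-1],[0.302,0,0.582,0,0,0,-1],[0.302,0,0.582,0,0,0,-1]]'
```

```text
(array([ 0.3012, -0.0009,  0.5827]), array([ 0.0002, -0.0013,  0.0004]))
time: 10.65
position: [0.4638, -0.2202, 0.1823]
tool_rot: [-0.156, 0.691, -0.689, 0.155]
ft_force: [-0.5, 1.2, -4.2]
grip_width: 0.0193
```

Down by 0.139 m (0.278), slowly at the end.

```bash
python3 -m crank '[[0,0.04,0,0,0,0,-1],[0,0.1,0,0,0,0,-1],[0,0.16,0,0,0,0,-1],[0,0.21,0,0,0,0,-1],[0,0.24,0,0,0,0,-1],[0,0.258,0,0,0,0,-1],[0,0.266,0,0,0,0,-1],[0,0.272,0,0,0,0,-1],[0,0.277,0,0,0,0,-1],[0,0.277,0,0,0,0,-1]]'
python3 -m crank '[[0,0.001,0,0,0,0,-1],[0,0.002,0,0,0,0,-1]]'
```

```text
time: 11.9
position: [0.4645, -0.2218, 0.0445]
tool_rot: [0.155, -0.69, 0.69, -0.155]
ft_force: [0.4, 0.3, -3.0]
grip_width: 0.0196
time: 12.15
position: [0.4645, -0.2218, 0.0434]
tool_rot: [0.155, -0.69, 0.69, -0.155]
ft_force: [-0.0, 0.4, -3.5]
grip_width: 0.0194
```

```bash
python3 -m crank '[[0,0.001,0,0,0,0,-1],[0,0.002,0,0,0,0,-1],[0,0.002,0,0,0,0,-1]]'
```

```text
time: 12.52
position: [0.4643, -0.2218, 0.0427]
tool_rot: [0.155, -0.69, 0.69, -0.155]
ft_force: [-2.2, 0.1, 1.4]
grip_width: 0.0195
```

```bash
python3 -m crank '[[0,0,0,0,0,0,-0.4],[0,0,0,0,0,0,0],[0,0,0,0,0,0,0.5],[0,0,0,0,0,0,1],[0,0,0,0,0,0,1],[0,0,0,0,0,0,1]]' 20
python3 -m crank '[[0,-0.04,0,0,0,0,1],[0,-0.1,0,0,0,0,1],[0,-0.18,0,0,0,0,1],[0,-0.26,0,0,0,0,1],[0,-0.32,0,0,0,0,1],[0,-0.32,0,0,0,0,1]]'
python3 - <<'E'
from h import *
o=robot.get_obs();print(o['ft_force'].round(2))
cv2.imwrite('pics/w7.png',vision.camera('wrist'))
E
```

```text
time: 13.28
position: [0.4644, -0.2217, 0.0423]
tool_rot: [0.155, -0.69, 0.69, -0.155]
ft_force: [-0.1, -0.1, 0.1]
grip_width: 0.068
time: 14.02
position: [0.4657, -0.2226, 0.2046]
tool_rot: [0.154, -0.688, 0.692, -0.156]
ft_force: [-0.1, 0.5, -0.6]
grip_width: 0.0871
[-0.1   0.53 -0.62]
```

View pics/w7.png

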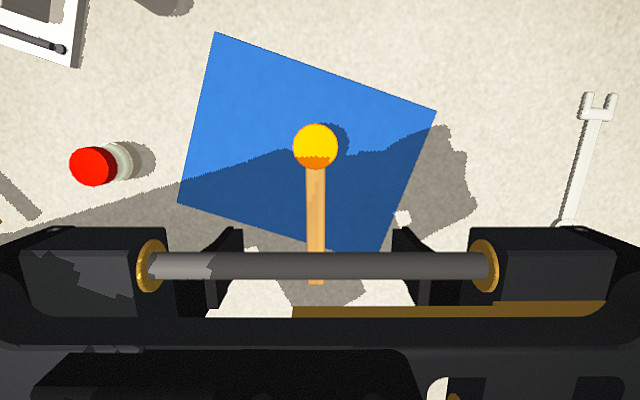

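```bash
python3 - <<'E'
from h import *
print(move([.56,.258,.22],down(-0.3)))
print(w2p('top',[[.503,.276,.082]]))
E
```

```text
(array([-0.5828, -0.0349, -0.786 ]), array([-7.000e-04, -7.639e-01,  6.000e-04]))
[[153.88921751 215.91069316]]
```

```bash
python3 -m crank '[[-0.06,-0.03,-0.08,0,-0.04,0,1],[-0.12,-0.03,-0.16,0,-0.09,0,1],[-0.18,-0.03,-0.24,0,-0.15,0,1],[-0.24,-0.03,-0.32,0,-0.21,0,1],[-0.3,-0.03,-0.4,0,-0.26,0,1],[-0.36,-0.03,-0.48,0,-0.32,0,1],[-0.42,-0.03,-0.56,0,-0.37,0,1],[-0.48,-0.03,-0.64,0,-0.43,0,1],[-0.53,-0.03,-0.71,0,-0.48,0,1],[-0.58,-0.03,-0.78,0,-0.53,0,1]]'
python3 - <<'E'
from h import *
print(move([.56,.258,.22],down(-0.3)),robot.get_obs()['q'].round(2))
E
```

```text
time: 15.32
position: [0.5588, 0.2561, 0.2149]
tool_rot: [0.617, -0.349, 0.347, -0.614]
ft_force: [1.0, 0.1, 0.1]
grip_width: 0.0871
(array([-0.0021, -0.0102,  0.004 ]), array([ 0.0011, -0.2321, -0.0008])) [ 0.25  0.54  1.48 -0.    1.13 -0.29]
```

```bash
python3 -m crank '[[0,0,0,0,-0.06,0,1],[0,0,0,0,-0.12,0,1],[0,0,0,0,-0.18,0,1],[0,0,0,0,-0.23,0,1],[0,0,0,0,-0.232,0,1],[0,0,0,0,-0.232,0,1]]'
python3 - <<'E'
from h import *
import pickle
o=robot.get_obs();print(o['q'].round(2)); w=vision.camera('wrist')
pickle.dump(o,open('o8.pkl','wb')); cv2.imwrite('pics/w8.png',w)
E
```

```text
time: 16.08
position: [0.5593, 0.2547, 0.2161]
tool_rot: [0.699, -0.109, 0.108, -0.698]
ft_force: [0.3, -0.5, 0.4]
grip_width: 0.0868
[ 0.25  0.54  1.48  0.    1.13 -1.02]
```

View pics/w8.png

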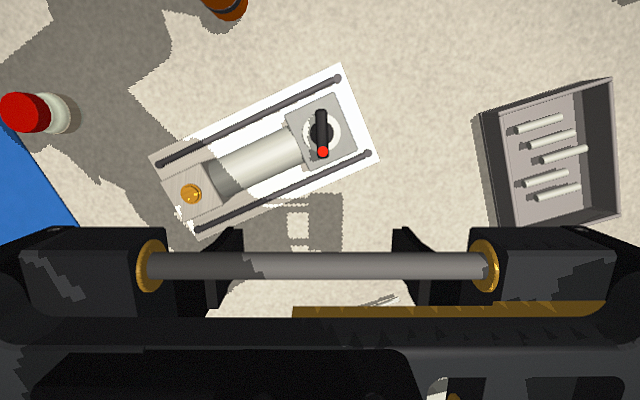

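The wrist view shows the wing nearly vertical, at about (321,132), with the red dot at (322,152); the driven pin is at (190,194), and the neighbouring mallet's head at (225,8).

```bash
python3 - <<'E'
from h import *
w=cv2.imread('pics/w8.png'); crop(w,275,80,375,180,6,'c_wing.png')
crop(w,140,55,390,245,3,'c_rig8.png')
E
```

```text
(no output)
```

View pics/c_wing.png

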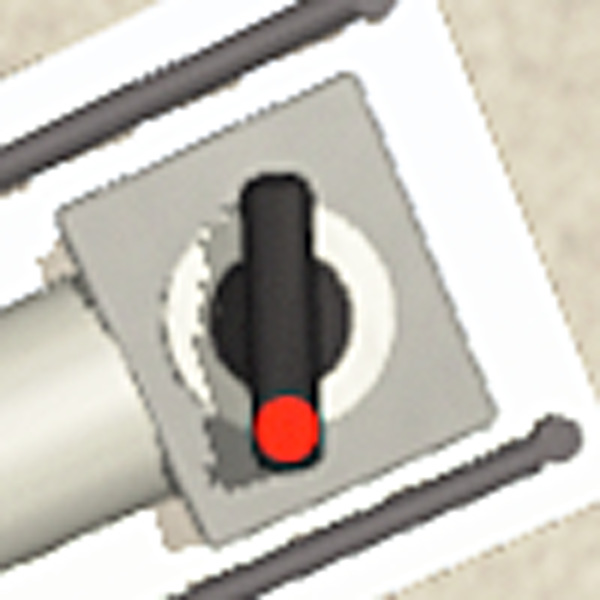

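View pics/c_rig8.png

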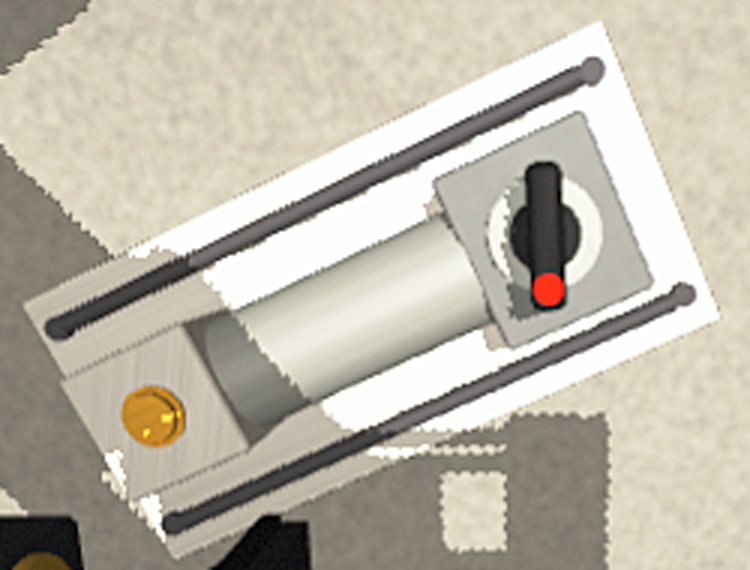

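```bash
python3 - <<'E'
from h import *
import pickle
o=pickle.load(open('o8.pkl','rb'))
P=lambda l,z: p2w('wrist',np.array(l)/6+[275,80],z,o)
e=P([(277,176),(288,468)],.095); print('wing',e.round(4),np.linalg.norm(e[1]-e[0]),e.mean(0))
d=e[1]-e[0]; wy=np.arctan2(d[1],d[0]); print('wing yaw',wy)
b=P([(350,72),(60,212),(215,545),(495,410)],.057); print('block',b.round(4),b.mean(0))
a=b[1]-b[0]; c=b[2]-b[1]; 
print(np.linalg.norm(a),np.linalg.norm(c),np.arctan2(c[1],c[0]))
Q=p2w('wrist',np.array([(595,22),(25,303),(177,557),(720,317)])/3+[140,55],.012,o); print('base',Q.round(4),Q.mean(0))
y=Q[0]-Q[1]; y2=Q[3]-Q[2]; print([np.arctan2(-v[0],v[1]) for v in(y,y2)],np.linalg.norm(y))
pn=p2w('wrist',np.array([(150,415)])/3+[140,55],.067,o)[0]; print('pin',pn)
v=b.mean(0)-pn; print('rigyaw from pin-block',np.arctan2(-v[0],v[1]),np.linalg.norm(v[:2]))
cc=P([(281,320)],.069)[0];print('boss',cc)
T=R.from_quat(o['tool_rot']).as_matrix(); print(np.arctan2(T[1,0],T[0,0]))
E
```

```text
wing [[0.4834 0.2806 0.095 ]
 [0.5243 0.2695 0.095 ]] 0.04238382640345026 [0.50380291 0.2750744  0.095     ]
wing yaw -0.2657803780609053
block [[0.47   0.2978 0.057 ]
 [0.4765 0.2453 0.057 ]
 [0.5375 0.2527 0.057 ]
 [0.5299 0.3056 0.057 ]] [0.50349257 0.27533189 0.057     ]
0.052874574326085465 0.06152134253903402 0.1198381966585563
base [[0.4388 0.3154 0.012 ]
 [0.4684 0.0707 0.012 ]
 [0.5862 0.0853 0.012 ]
 [0.5574 0.3317 0.012 ]] [0.5126884  0.20076956 0.012     ]
[np.float64(0.1202753926861725), np.float64(0.11660100582583278)] 0.24650945065884242
pin [0.52044154 0.12686644 0.067     ]
rigyaw from pin-block 0.11366899297530171 0.14942977329393137
boss [0.50400679 0.27511822 0.069     ]
-0.30818674399504375
```

```bash
python3 - <<'E'
from h import *
print(move([.5037,.2752,.0865],down(-0.266)))
E
```

```text
(array([-0.1182,  0.26  ,  0.0055]), array([ 0.0003, -0.0133, -0.0005]))
```

```bash
python3 -m crank '[[-0.05,0,0.005,0,-0.013,0,1],[-0.1,0,0.005,0,-0.013,0,1],[-0.118,0,0.005,0,-0.013,0,1],[-0.118,0.05,0.005,0,-0.013,0,1],[-0.118,0.1,0.005,0,-0.013,0,1],[-0.118,0.14,0.005,0,-0.013,0,1],[-0.118,0.17,0.005,0,-0.013,0,1],[-0.118,0.18,0.005,0,-0.013,0,1],[-0.118,0.18,0.005,0,-0.013,0,1]]' 20
python3 - <<'E'
from h import *
print(move([.5037,.2752,.0865],down(-0.266)))
cv2.imwrite('pics/w9.png',vision.camera('wrist'));s=vision.camera('side'); crop(s,180,260,340,380,5,'s9.png')
E
```

```text
time: 17.25
position: [0.5046, 0.275, 0.1273]
tool_rot: [-0.701, 0.093, -0.094, 0.701]
ft_force: [-0.4, -0.1, 0.5]
grip_width: 0.0873
(array([-0.0019,  0.0816, -0.0001]), array([-0.    ,  0.0002,  0.0001]))
```

View pics/w9.png

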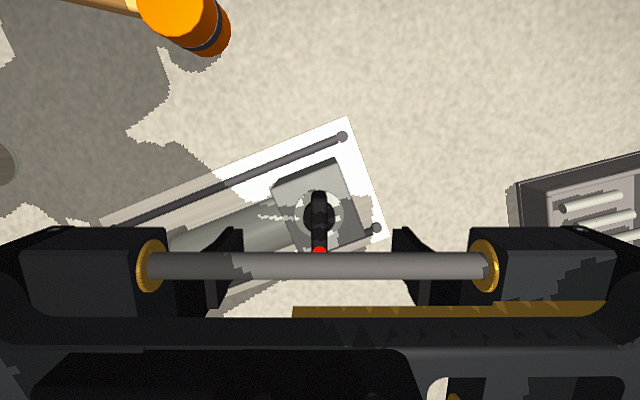

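View pics/s9.png

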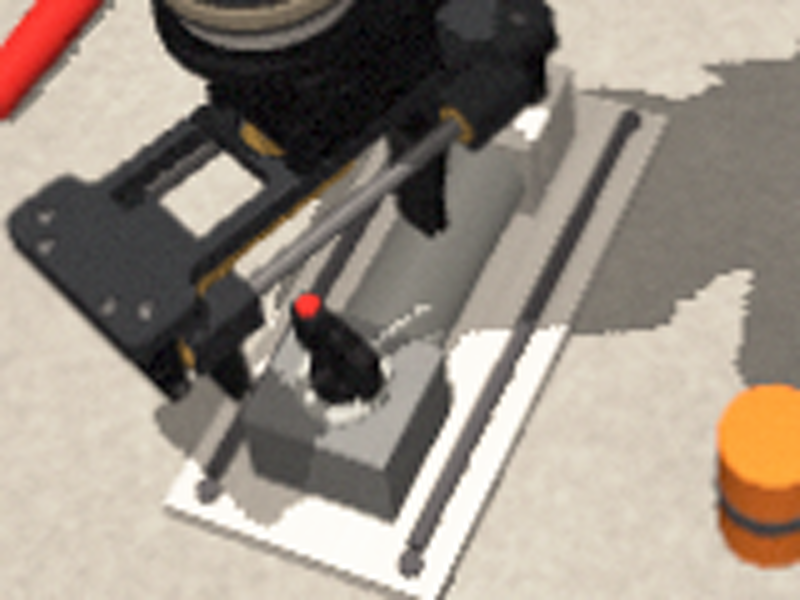

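```bash
python3 -m crank '[[-0.002,0.03,0,0,0,0,1],[-0.002,0.06,0,0,0,0,1],[-0.002,0.078,0,0,0,0,1],[-0.002,0.082,0,0,0,0,1],[-0.002,0.082,0,0,0,0,0.3],[-0.002,0.082,0,0,0,0,-0.3],[-0.002,0.082,0,0,0,0,-0.7],[-0.002,0.082,0,0,0,0,-1],[-0.002,0.082,0,0,0,0,-1],[-0.002,0.082,0,0,0,0,-1]]' 20
python3 -m crank '[[0,0,0,0,0,0,-1],[0,0,0,0,0,0,-1]]' 30
python3 - <<'E'
from h import *
o=robot.get_obs();print(o['ft_force'].round(2),o['moment'].round(3),o['q'].round(3))
cv2.imwrite('pics/w10.png',vision.camera('wrist'))
E
```

```text
time: 18.6
position: [0.5033, 0.2753, 0.0864]
tool_rot: [-0.701, 0.093, -0.093, 0.701]
ft_force: [0.8, 0.0, 0.6]
grip_width: 0.0349
time: 18.85
position: [0.5033, 0.2753, 0.0863]
tool_rot: [-0.701, 0.093, -0.093, 0.701]
ft_force: [-0.8, -0.2, -0.6]
grip_width: 0.0153
[-0.79 -0.24 -0.63] [ 0.043 -0.083  0.05 ] [ 0.306  0.671  1.682  0.     0.788 -1.   ]
```

View pics/w10.png

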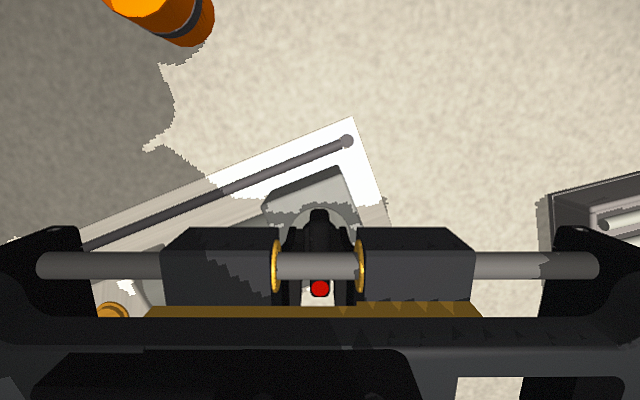

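```bash
python3 -m crank '[[0,0,0,0,0,0,-1],[0,0,0,0,0,0,-1],[0,0,0,0,0,0,-1]]' 30
python3 - <<'E'
from h import *
o=robot.get_obs();print(o['ft_force'].round(2),o['moment'].round(3),o['q'].round(3))
E
```

```text
time: 19.27
position: [0.5037, 0.2762, 0.0863]
tool_rot: [-0.7, 0.093, -0.094, 0.702]
ft_force: [0.1, 5.8, -0.7]
grip_width: 0.0105
[ 0.14  5.83 -0.72] [ 1.021 -0.155  0.007] [ 0.307  0.671  1.682  0.002  0.788 -1.   ]
```

```bash
python3 -m crank '[[0,0,0.002,0,0,0,-1],[0,0,0.002,0,0,0,-1]]' 30
python3 - <<'E'
from h import *
o=robot.get_obs();print(o['ft_force'].round(2),o['moment'].round(3),o['position'].round(4))
E
```

```text
time: 19.52
position: [0.5037, 0.2763, 0.0863]
tool_rot: [-0.701, 0.093, -0.093, 0.701]
ft_force: [-0.3, 2.1, -1.0]
grip_width: 0.0108
[-0.26  2.09 -0.97] [ 0.549 -0.192  0.048] [0.5037 0.2763 0.0863]
```

```bash
python3 -m crank '[[0,0,0.001,0,0.02,0,-1],[0,0,0.001,0,0.05,0,-1],[0,0,0.001,0,0.08,0,-1],[0,0,0.001,0,0.11,0,-1],[0,0,0.001,0,0.14,0,-1],[0,0,0.001,0,0.17,0,-1],[0,0,0.001,0,0.2,0,-1],[0,0,0.001,0,0.23,0,-1],[0,0,0.001,0,0.25,0,-1],[0,0,0.001,0,0.25,0,-1]]' 30
cat > st.py <<'E'
from h import *
o=robot.get_obs(); T=R.from_quat(o['tool_rot']).as_matrix()
print('t',o['time'],'yaw',np.arctan2(T[1,0],T[0,0]).round(4),'F tool',(T.T@o['ft_force']).round(2),'M',o['moment'].round(3),'p',o['position'].round(4),'q',o['q'].round(3),'w',o['grip_width'])
E
python3 st.py
```

```text
time: 20.78
position: [0.5038, 0.2765, 0.0863]
tool_rot: [0.612, -0.354, 0.354, -0.612]
ft_force: [0.4, 1.9, 0.2]
grip_width: 0.0105
t 20.775 yaw -1.0501 F tool [-1.39 -0.22  1.3 ] M [ 0.304 -0.206 -0.066] p [0.5038 0.2765 0.0863] q [ 0.308  0.672  1.68  -0.     0.79  -0.213] w 0.010523785849069711
```

```bash
python3 -m crank '[[0,0,0,0,0.03,0,-1],[0,0,0,0,0.07,0,-1],[0,0,0,0,0.11,0,-1],[0,0,0,0,0.15,0,-1],[0,0,0,0,0.19,0,-1],[0,0,0,0,0.23,0,-1],[0,0,0,0,0.27,0,-1],[0,0,0,0,0.31,0,-1],[0,0,0,0,0.35,0,-1],[0,0,0,0,0.38,0,-1]]' 30
python3 st.py
python3 -m crank '[[0,0,0,0,0.015,0,-1],[0,0,0,0,0.03,0,-1],[0,0,0,0,0.03,0,-1]]'
python3 st.py
```

```text
time: 22.02
position: [0.5041, 0.2765, 0.0863]
tool_rot: [0.306, -0.637, 0.638, -0.306]
ft_force: [0.3, 1.7, -1.6]
grip_width: 0.0106
t 22.025 yaw -2.246 F tool [-1.52  1.57 -0.87] M [ 0.284 -0.142  0.106] p [0.5041 0.2765 0.0863] q [ 3.080e-01  6.720e-01  1.679e+00 -1.000e-03  7.900e-01  9.830e-01] w 0.010586306362399649
time: 22.4
position: [0.5041, 0.2765, 0.0863]
tool_rot: [0.277, -0.651, 0.651, -0.277]
ft_force: [1.4, 0.6, -1.0]
grip_width: 0.0108
t 22.4 yaw -2.3373 F tool [-1.4   1.03  0.55] M [ 0.234 -0.226 -0.086] p [0.5041 0.2765 0.0863] q [ 0.308  0.672  1.679 -0.     0.79   1.074] w 0.010810415695671049
```

Now in small steps to the stop, watching the moment about z.

```bash
for i in 1; do python3 -m crank '[[0,0,0,0,0.015,0,-1],[0,0,0,0,0.03,0,-1],[0,0,0,0,0.03,0,-1]]'>/dev/null; python3 st.py; python3 -m crank '[[0,0,0,0,0.008,0,-1],[0,0,0,0,0.015,0,-1],[0,0,0,0,0.015,0,-1]]'>/dev/null; python3 st.py; python3 -m crank '[[0,0,0,0,0.006,0,-1],[0,0,0,0,0.01,0,-1],[0,0,0,0,0.01,0,-1]]'>/dev/null; python3 st.py; done
```

```text
t 22.775 yaw -2.4313 F tool [-1.69  1.77  0.74] M [ 0.129 -0.304 -0.07 ] p [0.5041 0.2765 0.0863] q [ 3.080e-01  6.720e-01  1.679e+00 -1.000e-03  7.900e-01  1.168e+00] w 0.010851163147241407
t 23.15 yaw -2.4798 F tool [-1.67  2.05  1.22] M [-0.094 -0.455 -0.047] p [0.5041 0.2765 0.0863] q [ 3.080e-01  6.720e-01  1.679e+00 -1.000e-03  7.900e-01  1.217e+00] w 0.010826095687403284
t 23.525 yaw -2.5102 F tool [-2.84  2.2   3.59] M [-0.163 -0.621  0.427] p [0.5041 0.2765 0.0863] q [ 3.080e-01  6.720e-01  1.679e+00 -1.000e-03  7.900e-01  1.248e+00] w 0.010563098486018788
```

```bash
python3 -m crank '[[0,0,0,0,0.005,0,-1],[0,0,0,0,0.005,0,-1]]'>/dev/null; python3 st.py;python3 -m crank '[[0,0,0,0,0.005,0,-1],[0,0,0,0,0.005,0,-1]]'>/dev/null; python3 st.py; python3 -c "
from h import *
cv2.imwrite('pics/w11.png',vision.camera('wrist'))"
```

```text
t 23.775 yaw -2.5263 F tool [-1.4   3.19  4.48] M [-0.364 -0.724  0.601] p [0.5041 0.2765 0.0864] q [ 3.080e-01  6.720e-01  1.679e+00 -1.000e-03  7.900e-01  1.264e+00] w 0.010823336526361218
t 24.025 yaw -2.5423 F tool [-2.38  3.29  4.03] M [-0.424 -0.829  0.651] p [0.5041 0.2766 0.0864] q [ 3.080e-01  6.720e-01  1.679e+00 -1.000e-03  7.900e-01  1.280e+00] w 0.010990748817533553
```

View pics/w11.png

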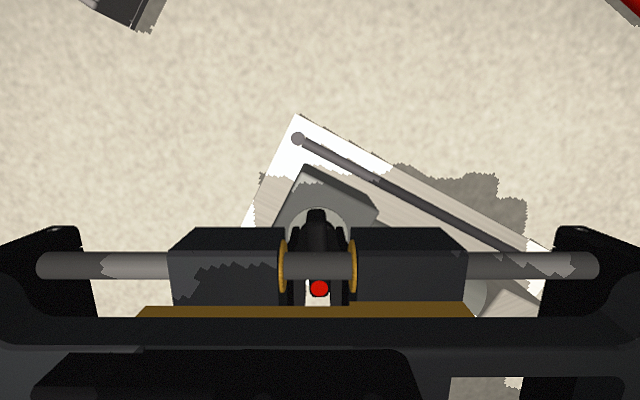

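```bash
python3 -m crank '[[0,0,0,0,-0.02,0,-1],[0,0,0,0,-0.05,0,-1],[0,0,0,0,-0.08,0,-1],[0,0,0,0,-0.12,0,-1],[0,0,0,0,-0.16,0,-1],[0,0,0,0,-0.2,0,-1],[0,0,0,0,-0.24,0,-1],[0,0,0,0,-0.28,0,-1],[0,0,0,0,-0.32,0,-1],[0,0,0,0,-0.36,0,-1]]' 30
python3 -m crank '[[0,0,0,0,-0.03,0,-1],[0,0,0,0,-0.06,0,-1],[0,0,0,0,-0.09,0,-1],[0,0,0,0,-0.12,0,-1],[0,0,0,0,-0.14,0,-1],[0,0,0,0,-0.15,0,-1],[0,0,0,0,-0.156,0,-1],[0,0,0,0,-0.156,0,-1],[0,0,0,0,-0.156,0,-1]]' 30
python3 st.py
python3 - <<'E'
from h import *
w=vision.camera('wrist'); cv2.imwrite('pics/w12.png',w); crop(w,220,150,420,310,4,'c12.png')
s=vision.camera('side'); crop(s,180,260,340,380,5,'s12.png')
crop(cv2.imread('pics/w11.png'),220,150,420,310,4,'c11.png')
E
```

```text
time: 25.32
position: [0.5039, 0.2767, 0.0863]
tool_rot: [-0.538, 0.459, -0.458, 0.538]
ft_force: [4.9, -2.4, -1.8]
grip_width: 0.0105
time: 26.45
position: [0.5037, 0.2766, 0.0863]
tool_rot: [0.633, -0.315, 0.315, -0.633]
ft_force: [3.9, -3.6, -1.6]
grip_width: 0.0109
t 26.45 yaw -0.9221 F tool [5.17 1.56 0.92] M [-0.559 -0.773 -0.063] p [0.5037 0.2766 0.0863] q [ 0.308  0.672  1.68  -0.     0.79  -0.341] w 0.010917717968392223
```

View pics/c12.png

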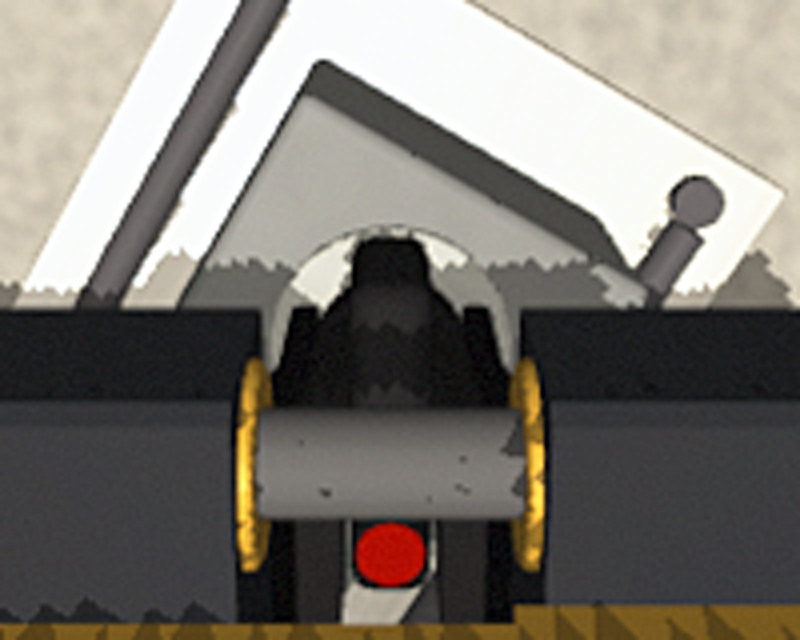

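View pics/c11.png

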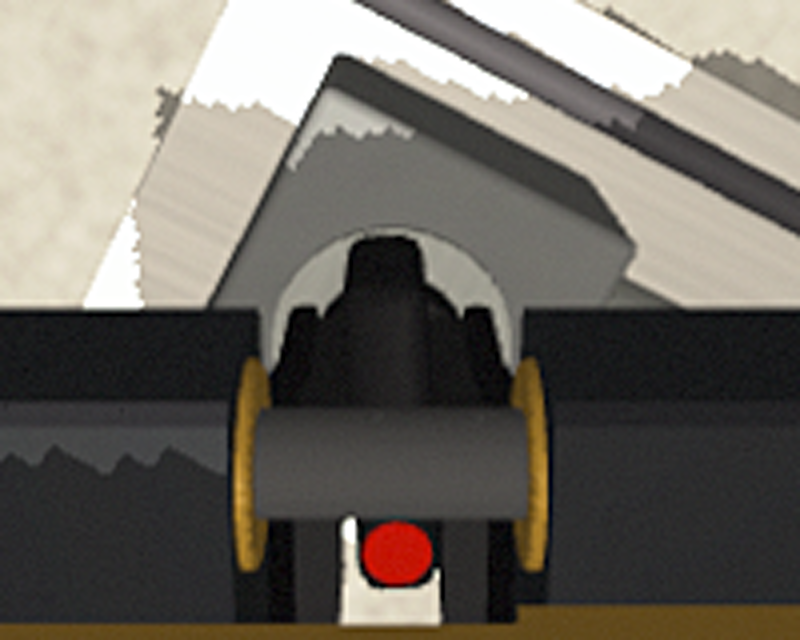

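View pics/s12.png

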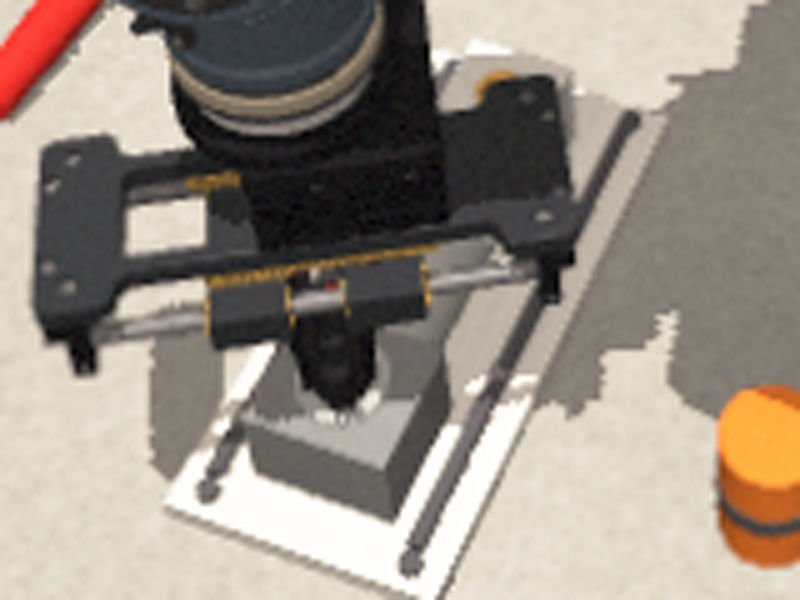

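The wing is straight in the jaws again, with the dot at crop (391,553) and the far end at (390,245). At the stop they read 397 and 386, so it had been tilted by the wind-up. Last look at the bench.

```bash
python3 - <<'E'
from h import *
cv2.imwrite('pics/top13.png',vision.camera('top'));cv2.imwrite('pics/side13.png',vision.camera('side'))
for f in ('w10','w11','w12'):
    m=cv2.imread(f'pics/{f}.png'); h=cv2.cvtColor(m,cv2.COLOR_BGR2HSV)[275:305,290:350]
    ys,xs=np.where(cv2.inRange(h,(0,200,120),(5,255,255))>0); print(f,xs.mean()+290,ys.mean()+275)
E
python3 st.py
```

```text
w10 319.75355450236964 287.97630331753555
w11 318.89150943396226 287.91037735849056
w12 317.0952380952381 288.03333333333336
t 26.65 yaw -0.9218 F tool [5.14 0.63 2.28] M [-0.583 -0.789 -0.081] p [0.5037 0.2766 0.0863] q [ 0.308  0.672  1.68  -0.     0.79  -0.341] w 0.010514075121827948
```

View pics/top13.png

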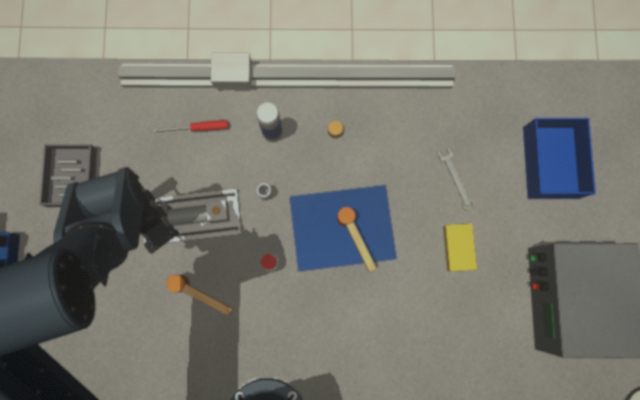

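View pics/side13.png

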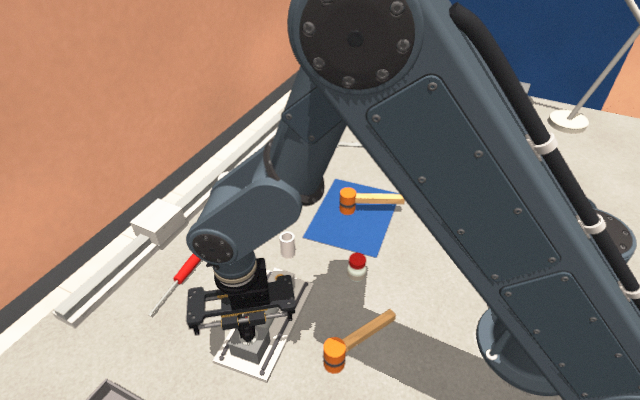

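```bash
python3 -c "
from h import *
print(robot.hand_in())"; python3 st.py
```

```text
the job is handed in; nothing more can be done
None
the job is handed in; nothing more can be done
```

The job is done and handed in, at about 26.7 s of the 72 s allowed.

- **Pin:** I pushed it in slowly with the orange mallet that stood on the mat, the one farthest to the robot's right. The force then rose to about 23 N with almost no further movement, well over the 8 N the pin needs. In the side picture the brass head lies flat on its block. Only the mallet touched it.
- **Mallet:** It stands on its striking face on the blue mat where it started, as the last top picture shows.
- **Thumbscrew:** I turned it clockwise until the torque about its axis jumped to 0.4–0.65 N m at a tool heading of about -2.49 rad. The stop is expected at -2.485. I then backed it off to a heading of -0.922, against a target of about -0.914. That puts the screw at about 1.04 rad, where a quarter turn off the stop is 1.03. The gripper still holds the wing with 30 N.
- **Checks that did not agree perfectly:**
  - The two cameras put the mallet and pin 2–3 mm apart.
  - The screw axis was about 1 mm off my estimate, which I corrected by the force reading.
  - The wing slipped about 0.05 rad in the jaws at the stop. It looked straight again after backing off, so its angle is good to about 0.02–0.03 rad.
  - About 5 N of sideways force remains on the wing, along its length.
- **Other things on the bench:** The last top and side pictures show nothing else moved.

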